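Pin the vessel-retaining bar of a stirring station

TASK

Lock the beaker into the stirring station: swing the hinged bar shut so that its steel tab lies between the two ears of the yoke, then put the long clevis pin down through the upper ear, the eye in the tab and the lower ear until its flange sits fully home on the upper ear, and let go. The tab is on an adjuster, so the place where its eye lines up has to be felt for: work gently, never pressing or pushing the pin with more than about 25 N, and leave the shorter pin and everything else where they stand.

Things in the scene. Friction and masses are not known exactly. Their poses are not given: they have to be found in the camera images.
- yoke (a point): Pin hole's centre at the top face of the yoke's upper ear, 86 mm above the bench; x points across the bar away from its open side, y to the pivot, z up. Steel C of two level ears, 36 mm wide in x, joined by a web on the -y side: upper ear 66 to 86 mm above the bench, lower ear 40 to 50 mm, 16 mm gap between; upright 13.8 mm holes on one axis; 28 mm of free air below.
- pivot (a point): The bar's upright hinge axis at the level of the bar's top face, 63 mm above the bench, 220 mm from the yoke's hole along the station's +y. On the bar's end is clamped a level steel tab 53 to 63 mm above the bench, 90 mm long in the swing direction; its upright eye, 14.4 mm wide, lies at the tab's middle, 220 mm from the pivot, with 38 mm of solid tab to either side.
- bar (a joint): Swing of the aluminium bar, rad: 0 when its centreline points from pivot to yoke hole; grows to 1.2 as its end swings out to the station's -x (clockwise from above); stop at -0.12. Stays where left (friction 0.2 N m). The tab's eye sits up to 12 mm to either side of the centreline, so it lines up at some unmeasured bar value from -0.055 to 0.055. The clamp does not slip.
- peg (a point): Black upright handle peg on the bar, 16 mm diameter, 70 mm tall (63 to 133 mm above the bench), 120 mm from the pivot; this point lies on its axis, 118 mm above the bench. It may be gripped or pushed.
- pin_knob (a point): Long clevis pin (steel, 0.1 to 0.15 kg), upright in the pin stand: centre of its knob, a cylinder 18 mm wide, 44 mm tall, to be gripped. Flange below it 24 mm wide, 5 mm thick, its underside 27 mm below this point; home, this point is 27 mm above yoke. Stood in the upper ear on solid tab it stays up unheld, this point 145 mm above the bench, and drops when the eye comes under it.
- shortpin_knob (a point): A shorter pin (shank 35 mm, otherwise the same) in the other hole of the stand; its knob stands 20 mm lower. This point is the centre of its knob. Not to be used.
- stand: Grey plastic pin stand 130 x 60 x 30 mm, fixed; origin under its centre. Its two holes, 25 mm deep, lie at x = -35 and +35 mm on its own x axis.
- beaker_mid (a point): Glass beaker 80 mm diameter, 80 mm tall on the station's base plate behind the bar; this point half-way up.
- beaker2_mid (a point): Glass beaker 72 mm diameter, 90 mm tall on the bench; half-way up.
- washbottle_mid (a point): White plastic wash bottle, 66 mm diameter, 170 mm tall; half-way up.
- meter_mid (a point): Green hand-held meter 160 x 85 x 35 mm lying on the bench; its centre.
- jar_mid (a point): Amber jar 60 mm diameter, 75 mm tall; half-way up.
- wrench_grip (a point): Steel wrench lying on the bench; middle of its handle.
- pin: The same long clevis pin; origin at the centre of its nose, 82 mm below the knob's centre, z up the pin. Its shank is 12 mm wide and 55 mm long below the flange; the last 5 mm taper to a flat nose 9 mm wide.
- station: The whole station, fixed to the bench: steel base plate 170 x 340 x 12 mm with yoke, pivot, bar and tab; origin on the bench half-way between the yoke's hole and the pivot, axes as yoke. Three spring balls in the lower ear's hole stop the falling pin roughly 10 to 20 mm short of home; pressed down past it with 3 to 8 N, the pin goes home and is held.

How it is judged:
By the outcome, as a careful person would: the job done as asked, in the order asked, and still so for the second after the job is handed in, with the robot touching nothing.
It also fails if it takes over 72 s, if anything falls off the work surface, if the arm or the gripper's body presses on something with over 40 N, if the wrist force passes 120 N, or if a joint passes its speed limit or range.

ROBOT

A 6-joint arm with a two-finger parallel gripper is mounted at the origin on the work surface. World frame = base frame: x ahead of the robot, y to its left, z up, the work surface at z = 0. Lengths are in mm, angles in rad, forces in N, time in s.
With the tool pointing down it reaches from about 400 to 925 mm from the base axis. Payload 12.5 kg.
Tool frame: the origin (TCP) lies at the very end of the fingers, on their centre line; the grasp point (between the pads) lies 19 mm behind it; z points along the fingers, y is the direction in which the jaws open and shut (so a half turn about z gives the same grasp; the last joint's range is limited). The gripper opens to 95 mm and grips with 3 to 60 N. Pads are 20 mm wide; open, the fingers measure 119 mm over their backs; the gripper's body (75 mm by 180 mm) begins 59 mm behind the grasp point.
Start: joints at [-1.392, 0.491, 1.559, -0, 1.092, -0.106], TCP at [175.626, -599.835, 214.661] pointing down, gripper open.
Joint ranges: [-3.1, 3.1], [-0.84, 2.19], [0.05, 2.79], [-1.13, 4.28], [0.06, 2.93], [-2.69, 2.69]. Speed limits (rad/s): [2.22, 2.22, 2.79, 3.14, 3.14, 3.14].

INTERFACE

Orientations are given as [roll, pitch, yaw] about the fixed x, y, z axes, in that order (R = Rz(yaw) Ry(pitch) Rx(roll)).
In Python, from cell import env gives the robot as it stands.
- The arm moves only by the shell command python3 -m pendant 'ROWS'. ROWS is JSON, a list that holds one entry, the list of rows, each a list of 5 numbers: the opening, from 0 (shut) to 1 (fully open), then the shift along the tool's x, y, z in m, then the turn about the tool's z in rad. A call has exactly 8 rows; each row is the pose to reach, as a shift and turn from the pose commanded when the call began, along the tool's axes at that moment; what a row does not reach only later rows make up. A row lasts 1/10 s, in which the tool goes at most 50 mm and 8.59 degrees, less where a joint would pass 70% of its speed; a pose out of reach is approached as far as the arm can. A call with a gripper value outside its range is refused whole. The fingers move at their own pace and stop on an object; the grip force is fixed at half the most. Time passes only in rows, so rows that repeat a pose let the fingers close, or fill a call up. It gives the time, the measured TCP pose, the force and the opening at its end, in the units of the state.
- env.state(): the state, without advancing time (a new reading comes with each control period).
- env.read_camera(name): name is "scene" or "top"; returns a dict with "image" (480x640x3 uint8, blue, green, red), "range_z" (480x640 float32, mm along the optical axis (not along the pixel's ray), 0 where there is no reading), "fx", "fy", "cx", "cy" (pixels), "rvec" (rotation vector, rad) and "tvec" (3), from world to camera coordinates, as OpenCV has them. Camera axes: x right, y down, z forward; pixel columns grow to the right and rows downward; lengths in mm; the calibration is good to about 2 mm. A picture is of the moment at which its call begins.
- env.job_done(): hands the job in, once; it reports no verdict.
The state is a dict: "t": time; "joints": joint angles; "qvel": joint speeds; "tau": joint torques, N m; "eef_pos": TCP position; "tcp_rot": TCP orientation; "ft_force": force on the tool from outside, world axes, zero at the start; "moment": the same for the moment, N m; "opening": opening from 0.0 (shut) to 1.0 (fully open).
Only numpy, scipy, OpenCV 4.12 (cv2) and the standard library are available. Lean on these libraries where they do the work, as an engineer would, in place of code of your own. Each camera call takes 0.05 s, during which the arm holds its last target. There are 200 camera calls.

## Working session

There is one attempt and no reset: what is moved stays moved. The work goes in short steps, Python scripts to look and compute and a shell command to move; the robot and the scene stay as the last step left them, time stands still between calls to the robot, and variables do not carry over. Pictures are saved under pics/ and viewed, about 8 in all and at most 12, crops included, and the job is handed in when it is done.

```bash
mkdir -p pics; ls
cat > h.py <<'E'
import numpy as np,cv2
from cell import env
def cam(n):
    c=env.read_camera(n); R=cv2.Rodrigues(np.array(c['rvec'],float))[0]; t=np.array(c['tvec'],float).ravel()
    c['R']=R;c['t']=t;c['C']=-R.T@t; return c
def plane(c,u,v,z):
    d=c['R'].T@np.array([(u-c['cx'])/c['fx'],(v-c['cy'])/c['fy'],1.]); return c['C']+d*(z-c['C'][2])/d[2]
def cloud(c):
    v,u=np.mgrid[:480,:640]; Z=c['range_z']
    P=np.stack([(u-c['cx'])/c['fx']*Z,(v-c['cy'])/c['fy']*Z,Z],-1); W=(P-c['t'])@c['R']; W[Z==0]=np.nan; return W
def proj(c,p):
    q=c['R']@np.array(p,float)+c['t']; return c['fx']*q[0]/q[2]+c['cx'],c['fy']*q[1]/q[2]+c['cy']
def totool(dx,dy,dz,s=None):
    from scipy.spatial.transform import Rotation as Ro
    s=s or env.state(); return Ro.from_euler('xyz',s['tcp_rot']).inv().apply([dx,dy,dz])
E
python3 - <<'E'
from h import *
for n in('scene','top'):
    c=cam(n); cv2.imwrite(f'pics/{n}0.png',c['image']); print(n,c['C'],c['R'][2],c['fx'])
print(env.state())
E
```

```text
pics
scene [1420.27386938 -361.86841873 1006.55204107] [-0.68333642  0.27132052 -0.67781746] 552.5277629579056
top [ 377.62581241    7.63225534 1234.86237748] [ 0.13393535 -0.00413336 -0.99098145] 511.9125469168475
{'t': 0.1, 'joints': array([-1.39161556e+00,  4.91462971e-01,  1.55938216e+00, -1.04420505e-05,
        1.09167736e+00, -1.05610253e-01]), 'qvel': array([-5.19487230e-05, -1.33173178e-03, -4.59284188e-05, -4.91156446e-04,
       -8.92256995e-05,  6.65987915e-04]), 'tau': array([ 4.90995735e-03, -6.13622832e+01, -2.58605880e+01,  6.94875629e-02,
        4.70440881e-02, -5.70591578e-05]), 'eef_pos': array([ 175.57429159, -599.61712986,  214.14492533]), 'tcp_rot': array([-3.14066702e+00, -8.88077215e-05,  2.84795794e-01]), 'ft_force': array([ 0.45996373, -0.37834447, -0.02167445]), 'moment': array([-0.03108619, -0.01064576,  0.04033894]), 'opening': 1.0001365430095832}
```

View pics/top0.png

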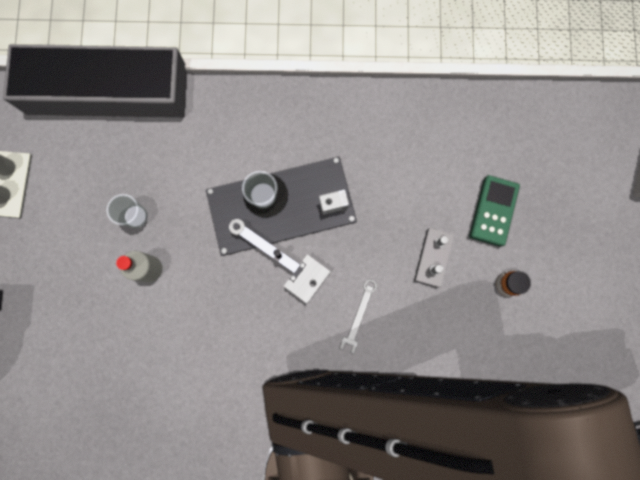

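View pics/scene0.png

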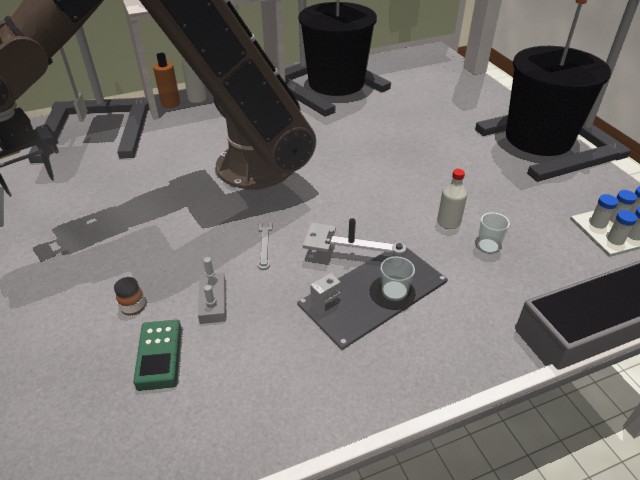

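The top view shows the pivot at about (237,227), the yoke at (333,202), the peg at (278,254), the tab eye at (312,283), and the pins at (443,240) and (435,270). The scene view shows the same layout, with the bar swung open. Next I'll measure using the depth data.

Run:
```python
from h import *
c=cam('top'); W=cloud(c); im=c['image']; np.set_printoptions(precision=1,suppress=True)
crop=im[170:310,200:470]; cv2.imwrite('pics/crop0.png',cv2.resize(crop,None,fx=2.9,fy=2.9,interpolation=cv2.INTER_CUBIC))
def comps(c,W,lo,hi,box,name):
    m=((W[...,2]>lo)&(W[...,2]<hi)).astype(np.uint8); k=np.zeros_like(m); a,b,x,y=box; k[b:y,a:x]=m[b:y,a:x]
    n,l,s,ce=cv2.connectedComponentsWithStats(k)
    for i in range(1,n):
        if s[i,4]>5:
            P=W[l==i]; print(name,lo,hi,s[i],ce[i],np.nanmedian(P,0),np.nanmax(P[:,2]))
B=(200,150,480,310)
comps(c,W,95,200,B,'top'); comps(c,W,75,95,B,'top'); comps(c,W,25,40,(400,220,470,300),'stand')
d=cam('scene');V=cloud(d)
comps(d,V,95,200,(180,180,460,330),'sc')
comps(d,V,75,95,(300,180,460,330),'sc')
g=cv2.cvtColor(im,cv2.COLOR_BGR2GRAY)
def dark(box,z,n):
    a,b,x,y=box; r=g[b:y,a:x].astype(float); t=(r.min()+np.median(r))/2; m=(r<t).astype(np.uint8)
    N,l,s,ce=cv2.connectedComponentsWithStats(m)
    for i in range(1,N): print(n,s[i],ce[i]+[a,b],plane(c,*(ce[i]+[a,b]),z))
dark((306,276,320,290),63,'eye'); dark((322,195,336,209),86,'yoke'); dark((229,219,246,236),63,'pivot')
```

```text
top 95 200 [273 249   8   9  54] [276.5 252.9] [496.6 101.5 131.1] 137.90951615151874
top 95 200 [434 265   9   8  57] [437.8 268.4] [ 471.  -254.6  107.4] 114.15510491418533
top 75 95 [242 171  35  34 287] [258.1 185.4] [660.9 152.7  89.3] 94.89607997423974
top 75 95 [319 189  29  23 402] [333.7 199.8] [626.2 -23.9  84.9] 92.17604813927713
top 75 95 [439 236   9   8  56] [443.3 239.3] [ 538.4 -272.7   87.5] 92.90158275385517
top 75 95 [278 254   4   5   7] [280.  256.1] [493.9  95.8  87.7] 94.61096373154446
top 75 95 [432 265   5   9  17] [433.4 269.2] [ 470.  -249.4   84.3] 92.30411305766619
stand 25 40 [ 415  228   39   59 1131] [433.5 257.1] [ 503.9 -261.5   29.2] 37.16427955972469
sc 95 200 [442 180  18  23 323] [451.8 191.2] [481.8 399.  116.1] 155.12561513298633
sc 95 200 [349 218   7  16  94] [351.7 225.3] [504.8  97.6 119.3] 135.18594374196778
sc 95 200 [203 257   9  10  65] [207.1 261.2] [ 478.6 -258.5  106.5] 112.79720802230703
sc 75 95 [441 196  19  13 111] [450.  203.1] [491.2 390.6  84.3] 94.95665875727975
sc 75 95 [349 232   6   8  37] [351.6 235.9] [506.5  98.3  83.3] 94.83098274945104
sc 75 95 [381 256  34  30 434] [397.3 269.7] [653.3 147.2  86.6] 94.9038752817499
sc 75 95 [311 273  30  25 394] [325.  284.6] [633.3 -27.4  84.8] 91.23551078975967
eye [ 4  4  6  6 28] [312.8 282.5] [437.3  21.7  63. ]
yoke [ 4  4  6  6 28] [328.5 201.2] [622.3 -11.4  86. ]
yoke [13 13  1  1  1] [335. 208.] [606.7 -26.4  86. ]
pivot [0 0 3 4 7] [229.6 220. ] [579.1 217.2  63. ]
pivot [12  0  5  7 17] [243.8 220.8] [577.7 184.1  63. ]
pivot [ 5  5  5  5 22] [236.1 226.1] [565.  201.5  63. ]
pivot [ 0 12 11  5 23] [232.2 234. ] [546.3 209.8  63. ]
```

View pics/crop0.png

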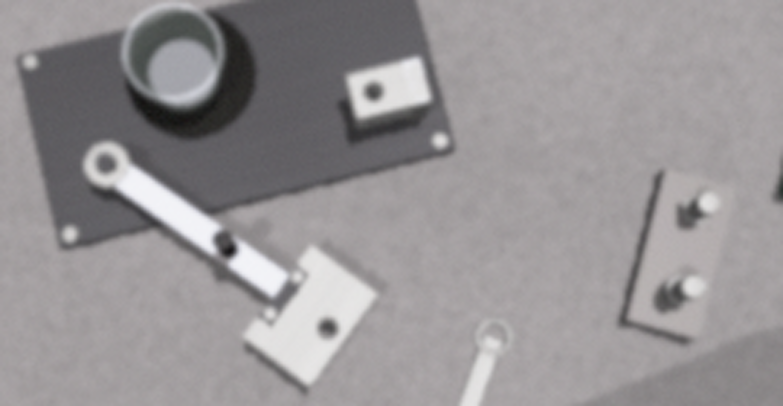

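The distances check out. Pivot to yoke is 220.4 mm and pivot to eye is 220.5 mm. The taller knob, about 109 mm, is the robot-side pin. I'll refine the positions and work out the first move.

Run:
```python
from h import *
np.set_printoptions(precision=1,suppress=True)
c=cam('top'); d=cam('scene'); 
# bar centreline: bright pixels on plane z=63, r 45..165 from pivot
piv=np.array([565,201.5]); yo=np.array([622.3,-11.4])
g=cv2.cvtColor(c['image'],cv2.COLOR_BGR2GRAY); pts=[]
for v in range(215,300):
    for u in range(225,320):
        if g[v,u]>170:
            p=plane(c,u,v,63)[:2]; r=np.hypot(*(p-piv)); a=np.degrees(np.arctan2(*(p-piv)[::-1]))
            if (30<r<95 or 135<r<150) and abs(a+124)<15: pts.append(p)
pts=np.array(pts); l=cv2.fitLine(pts.astype(np.float32),cv2.DIST_L2,0,.01,.01).ravel()
print(len(pts),'bar ang',np.degrees(np.arctan2(l[1],l[0])),'pivot off line',np.cross(l[:2],piv-l[2:]), 'mean ang',np.degrees(np.arctan2(*(pts.mean(0)-piv)[::-1])))
# pins: bright top disc
for cc,boxes in((c,[(428,260,448,280),(434,232,454,250)]),(d,[(200,252,218,280),(200,280,220,308)])):
    gg=cv2.cvtColor(cc['image'],cv2.COLOR_BGR2GRAY); W=cloud(cc)
    for b,z in zip(boxes,(109,89)):
        m=np.zeros_like(gg); x,y,X,Y=b; m[y:Y,x:X]=(abs(W[y:Y,x:X,2]-z)<9); n=np.argwhere(m)
        uv=n.mean(0)[::-1]; print('pin',z,len(n),uv,plane(cc,*uv,z), 'W',np.nanmean(W[m>0],0))
gg=cv2.cvtColor(d['image'],cv2.COLOR_BGR2GRAY)
for n,p in(('yoke',(622.3,-11.4,86)),('piv',(565,201.5,63)),('eye',(437.3,21.7,63))): print(n,'pred in scene',np.array(proj(d,p)))
x=d['image'][210:310,290:420]; y=d['image'][240:320,180:240]
x=cv2.resize(x,None,fx=4,fy=4,interpolation=cv2.INTER_CUBIC); y=cv2.resize(y,(300,400),interpolation=cv2.INTER_CUBIC)
cv2.imwrite('pics/crop1.png',np.hstack([x[:400],y[:,:280]]))
```

```text
342 bar ang 56.15067 pivot off line -0.02940922181096539 mean ang -123.8706427189383
pin 109 55 [438.1 268.3] [ 470.3 -254.6  109. ] W [ 470.4 -255.1  107. ]
pin 89 53 [443.6 239.3] [ 537.9 -272.8   89. ] W [ 538.1 -273.1   87.6]
pin 109 48 [206.9 260.2] [ 478.1 -258.5  109. ] W [ 476.2 -258.3  107.2]
pin 89 54 [207.6 288.4] [ 546.5 -276.6   89. ] W [ 544.5 -276.4   87. ]
yoke pred in scene [329.3 279.3]
piv pred in scene [398.8 246.5]
eye pred in scene [312.8 233.3]<stdin>:13: DeprecationWarning: Arrays of 2-dimensional vectors are deprecated. Use arrays of 3-dimensional vectors instead. (deprecated in NumPy 2.0)
```

View pics/crop1.png

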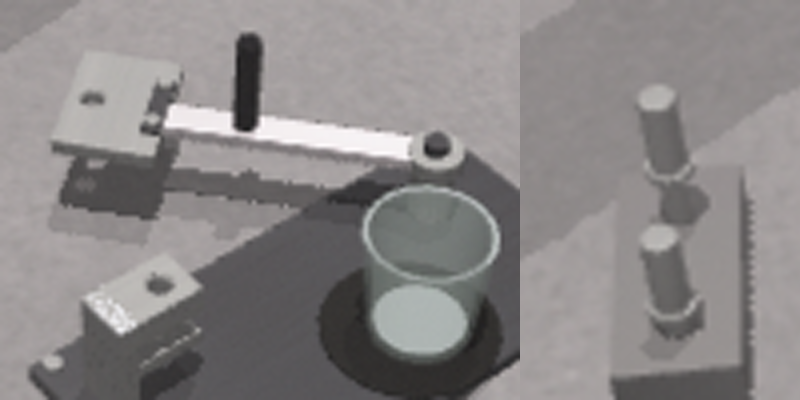

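Everything agrees to within about 3 mm. The bar is at −123.85° and the eye at −125.4°, so the eye should line up at a bar value near −0.03. First I'll go above the peg, turning the jaws to the swing tangent.

```bash
python3 -m pendant '[[[1,0.04,-0.027,0,-0.08],[1,0.08,-0.055,0,-0.17],[1,0.12,-0.082,0,-0.26],[1,0.16,-0.11,0,-0.35],[1,0.2,-0.137,0,-0.44],[1,0.24,-0.164,0,-0.53],[1,0.28,-0.192,0,-0.62],[1,0.3195,-0.219,0,-0.695]]]'
python3 - <<'E'
from h import *
s=env.state(); print(totool(498.2-s['eef_pos'][0],101.8-s['eef_pos'][1],0))
E
```

```text
t: 1.1
eef_pos: [421.7, -298.2, 214.8]
tcp_rot: [3.141, 0.0, 0.983]
ft_force: [0.7, -0.2, -0.2]
opening: 1.003
[ 3.75310066e+02 -1.58010348e+02 -1.11064722e-01]
```

```bash
python3 -m pendant '[[[1,0.046,-0.0194,0,0],[1,0.092,-0.0388,0,0],[1,0.138,-0.058,0,0],[1,0.184,-0.0775,0,0],[1,0.23,-0.097,0,0],[1,0.276,-0.116,0,0],[1,0.322,-0.1355,0,0],[1,0.363,-0.153,0,0]]]'
python3 - <<'E'
from h import *
s=env.state(); print(totool(498.2-s['eef_pos'][0],101.8-s['eef_pos'][1],0))
E
```

```text
t: 1.9
eef_pos: [496.0, 89.2, 214.8]
tcp_rot: [3.141, -0.0, 0.98]
ft_force: [1.4, 0.4, -0.7]
opening: 1.002
[ 1.17237347e+01 -5.19063304e+00  7.39248731e-04]
```

```bash
python3 -m pendant '[[[1,0.0117,-0.005,0.03,0],[1,0.0117,-0.005,0.065,0],[1,0.0117,-0.005,0.1,0],[1,0.0117,-0.005,0.125,0],[1,0.0117,-0.005,0.13,0],[0.27,0.0117,-0.005,0.13,0],[0.27,0.0117,-0.005,0.13,0],[0.27,0.0117,-0.005,0.13,0]]]'
python3 - <<'E'
from h import *
c=cam('scene'); cv2.imwrite('pics/s1.png',cv2.resize(c['image'][150:330,260:470],None,fx=2.5,fy=2.5)); print(env.state()['opening'])
E
```

```text
t: 2.7
eef_pos: [498.9, 99.3, 85.9]
tcp_rot: [3.14, -0.001, 0.98]
ft_force: [0.5, 0.6, 0.1]
opening: 0.804
0.7583936628342288
```

View pics/s1.png

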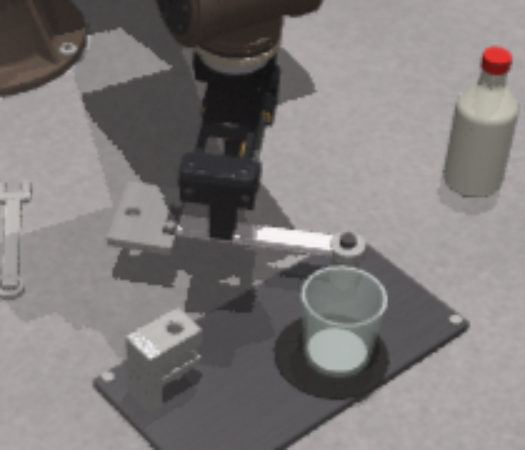

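```bash
python3 -m pendant '[[[0.27,0,0,0,0],[0.27,0,0,0,0],[0.27,0.0003,0.0084,0,-0.07],[0.27,0.0012,0.0167,0,-0.14],[0.27,0.0026,0.025,0,-0.21],[0.27,0.0047,0.0332,0,-0.28],[0.27,0.0073,0.0411,0,-0.35],[0.27,0.0104,0.0489,0,-0.42]]]'; python3 -m pendant '[[[0.27,0.0003,0.0084,0,-0.07],[0.27,0.0012,0.0167,0,-0.14],[0.27,0.0026,0.025,0,-0.21],[0.27,0.0047,0.0332,0,-0.28],[0.27,0.0067,0.0395,0,-0.335],[0.27,0.0085,0.0446,0,-0.38],[0.27,0.0085,0.0446,0,-0.38],[0.27,0.0085,0.0446,0,-0.38]]]'
python3 - <<'E'
from h import *
s=env.state(); p=s['eef_pos'][:2]-[565,201.5]; print(s['eef_pos'],s['opening'],np.hypot(*p),np.degrees(np.arctan2(p[1],p[0])))
c=cam('top'); cv2.imwrite('pics/t2.png',cv2.resize(c['image'][150:310,210:450],None,fx=3,fy=3))
E
```

```text
t: 3.55
eef_pos: [544.4, 80.4, 84.6]
tcp_rot: [-3.14, 0.001, 1.403]
ft_force: [-1.8, -0.1, 0.5]
opening: 0.276
t: 4.35
eef_pos: [590.0, 81.4, 84.6]
tcp_rot: [3.142, 0.0, 1.778]
ft_force: [-0.6, 0.5, -0.0]
opening: 0.273
[589.9692282   81.44743705  84.60475106] 0.27323726846260676 122.62169558650739 -78.25079635671983
```

View pics/t2.png

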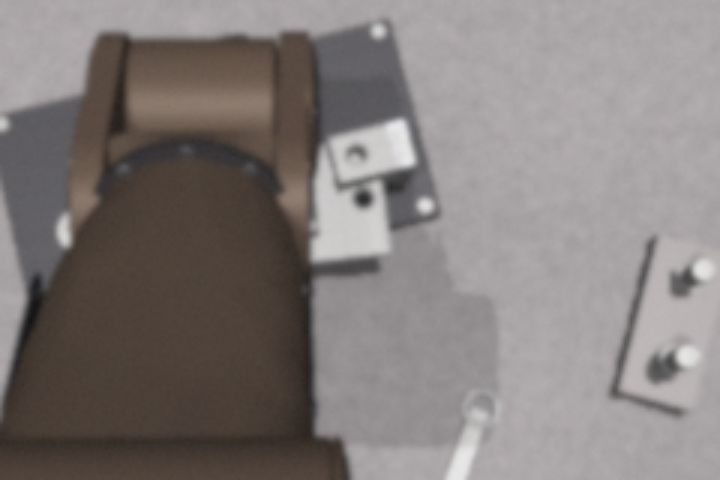

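The tab is now between the ears, with the eye at crop (363,198), full image (331,216), still outside the yoke. I'll compute the remaining angle.

Run:
```python
from h import *
c=cam('top'); g=cv2.cvtColor(c['image'],cv2.COLOR_BGR2GRAY)
a,b,x,y=324,209,338,222; r=g[b:y,a:x].astype(float); m=(r<(r.min()+np.median(r))/2).astype(np.uint8)
N,l,s,ce=cv2.connectedComponentsWithStats(m)
for i in range(1,N):
    p=plane(c,*(ce[i]+[a,b]),63)-[565,201.5,0]; print(s[i],ce[i]+[a,b],p+[565,201.5,0],np.hypot(p[0],p[1]),'eye minus yoke deg',np.degrees(np.arctan2(p[1],p[0]))+74.94)
```

```text
[13  0  1  1  1] [337. 209.] [608.99500327 -31.76720775  63.        ] 237.37976014063898 eye minus yoke deg -4.379280382099381
[ 5  5  5  5 20] [330.75 215.75] [592.7992385  -17.40419375  63.        ] 220.66228428151956 eye minus yoke deg -7.822593570070708
```

```bash
python3 -m pendant '[[[1,0,0,0,0],[1,0,0,0,0],[1,0,0,0,0],[1,0,0,0,0],[1,0,0,-0.02,0],[1,0,0,-0.06,0],[1,0,0,-0.1,0],[1,0,0,-0.13,0]]]'
python3 - <<'E'
from h import *
s=env.state(); print(s['joints'],s['tcp_rot'],totool(473-s['eef_pos'][0],-256.5-s['eef_pos'][1],0))
E
```

```text
t: 5.25
eef_pos: [590.3, 81.5, 217.0]
tcp_rot: [3.14, 0.0, 1.78]
ft_force: [0.8, 0.8, 0.1]
opening: 0.888
[ 2.63888972e-02  4.46371722e-01  1.63102872e+00 -9.93386319e-05
  1.06244768e+00 -1.82485744e-01] [3.13989285e+00 4.02007343e-04 1.77971890e+00] [-3.06299723e+02 -1.84861733e+02 -1.91093835e-01]
```

```bash
python3 -m pendant '[[[1,-0.038,-0.023,0,-0.13],[1,-0.077,-0.046,0,-0.27],[1,-0.115,-0.069,0,-0.41],[1,-0.153,-0.092,0,-0.55],[1,-0.191,-0.115,0,-0.69],[1,-0.23,-0.139,0,-0.83],[1,-0.268,-0.162,0,-0.97],[1,-0.3063,-0.1849,0,-1.1]]]'
python3 - <<'E'
from h import *
s=env.state(); print(s['joints'],s['tcp_rot'],totool(473-s['eef_pos'][0],-256.5-s['eef_pos'][1],0))
E
```

```text
t: 6.05
eef_pos: [472.5, -256.6, 214.8]
tcp_rot: [-3.141, 0.0, 2.881]
ft_force: [-0.5, -0.8, -0.2]
opening: 0.999
[-6.20353730e-01  3.66931449e-01  1.77298008e+00 -5.32206591e-06
  1.00135040e+00 -1.93072172e+00] [-3.14147198e+00  3.07948465e-04  2.88116721e+00] [-4.81637335e-01  2.03304102e-01  1.23785439e-04]
```

```bash
python3 -m pendant '[[[0.6,0,0,0.04,0],[0.6,0,0,0.08,0],[0.6,0,0,0.115,0],[0.6,0,0,0.135,0],[0.24,0,0,0.143,0],[0.24,0,0,0.143,0],[0.24,0,0,0.143,0],[0.24,0,0,0.143,0]]]'
python3 - <<'E'
from h import *
c=cam('top'); a=cv2.resize(c['image'][225:295,400:480],None,fx=5,fy=5)
c=cam('scene'); b=cv2.resize(c['image'][240:310,170:250],None,fx=5,fy=5); cv2.imwrite('pics/g1.png',np.hstack([a,b]))
E
```

```text
t: 6.85
eef_pos: [473.9, -255.4, 72.9]
tcp_rot: [-3.141, 0.002, 2.875]
ft_force: [-0.7, -0.1, -0.2]
opening: 0.386
```

View pics/g1.png

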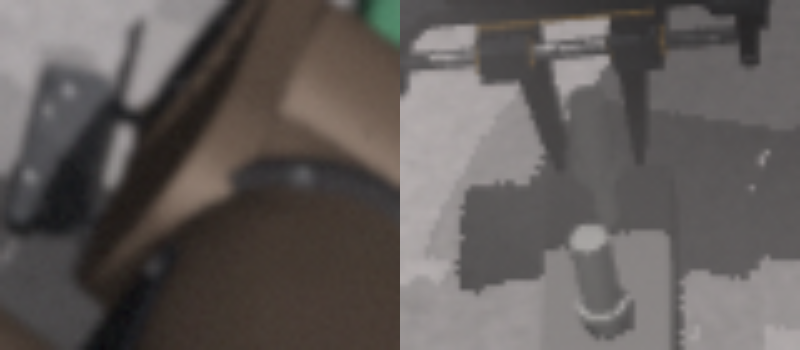

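The scene crop shows the two fingertips at (562,165) and (640,162) with the knob roughly centred between them. Closing.

```bash
python3 -m pendant '[[[0.24,0,0,0,0],[0.22,0,0,0,0],[0.21,0,0,0,0],[0.2,0,0,0,0],[0.19,0,0,0,0],[0.18,0,0,0,0],[0.17,0,0,0,0],[0.17,0,0,0,0]]]'
```

```text
t: 7.75
eef_pos: [473.3, -255.4, 71.6]
tcp_rot: [-3.141, 0.0, 2.875]
ft_force: [-0.9, -3.2, -1.6]
opening: 0.189
```

```bash
python3 -m pendant '[[[0.1,0,0,0,0],[0.1,0,0,-0.01,0],[0.1,0,0,-0.03,0],[0.1,0,0,-0.055,0],[0.1,0,0,-0.08,0],[0.1,0,0,-0.1,0],[0.1,0,0,-0.11,0],[0.1,0,0,-0.11,0]]]'
python3 - <<'E'
from h import *
s=env.state(); print(s['joints'],s['moment'],totool(623-s['eef_pos'][0],-11.8-s['eef_pos'][1],0))
E
```

```text
t: 8.55
eef_pos: [473.6, -255.1, 183.0]
tcp_rot: [-3.141, 0.002, 2.875]
ft_force: [0.3, 0.5, -1.3]
opening: 0.184
[-6.16896023e-01  4.04060047e-01  1.81138939e+00  3.12982820e-04
  9.24026935e-01 -1.92172227e+00] [ 0.07311064 -0.15419191 -0.03688856] [-8.01101787e+01  2.73970757e+02  3.11392550e-02]
```

```bash
python3 -m pendant '[[[0.1,-0.005,0.018,0,0],[0.1,-0.017,0.058,0,0],[0.1,-0.029,0.1,0,0],[0.1,-0.041,0.141,0,0],[0.1,-0.053,0.182,0,0],[0.1,-0.065,0.223,0,0],[0.1,-0.076,0.26,0,0],[0.1,-0.08,0.274,0,0]]]'; python3 -m pendant '[[[0.1,0,0,0.0,0],[0.1,0,0,0.006,0],[0.1,0,0,0.01,0],[0.1,0,0,0.01,0],[0.1,0,0,0.01,0],[0.1,0,0,0.01,0],[0.1,0,0,0.01,0],[0.1,0,0,0.01,0]]]'
python3 - <<'E'
from h import *
s=env.state(); print(s['eef_pos'])
c=cam('scene'); e=s['eef_pos']; print('pred nose',proj(c,[e[0],e[1],e[2]-67]),'hole',proj(c,[622.3,-11.4,86]))
cv2.imwrite('pics/y1.png',cv2.resize(c['image'][220:320,270:390],None,fx=6,fy=6,interpolation=cv2.INTER_CUBIC))
E
```

```text
t: 9.35
eef_pos: [623.3, -8.8, 180.1]
tcp_rot: [3.141, -0.002, 2.878]
ft_force: [0.2, -0.1, -1.7]
opening: 0.187
t: 10.15
eef_pos: [622.6, -11.9, 171.8]
tcp_rot: [-3.142, 0.0, 2.875]
ft_force: [1.1, -0.8, -1.0]
opening: 0.183
[622.60715721 -11.92108652 171.79294264]
pred nose (np.float64(329.2748089239445), np.float64(273.72383627296773)) hole (np.float64(329.3494977334499), np.float64(279.28653789903893))
```

View pics/y1.png

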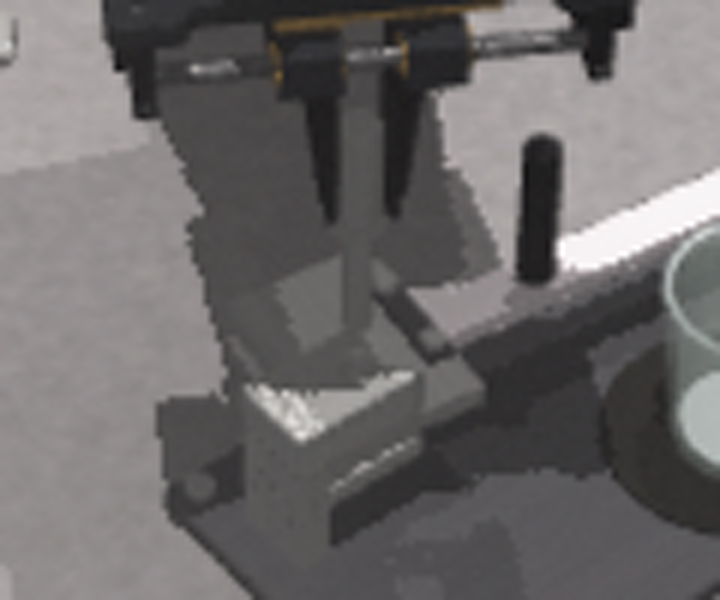

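The nose tip appears at full-image (329,273.5), matching the forward prediction, so the camera and robot frames agree. I'll descend gently.

```bash
python3 -m pendant '[[[0.1,-0.0009,0.0005,0.005,0],[0.1,-0.0009,0.0005,0.01,0],[0.1,-0.0009,0.0005,0.015,0],[0.1,-0.0009,0.0005,0.018,0],[0.1,-0.0009,0.0005,0.0195,0],[0.1,-0.0009,0.0005,0.0205,0],[0.1,-0.0009,0.0005,0.021,0],[0.1,-0.0009,0.0005,0.021,0]]]'
python3 - <<'E'
from h import *
s=env.state(); print(s['eef_pos'],s['ft_force'],s['moment'])
E
```

```text
t: 11.0
eef_pos: [623.6, -11.6, 150.7]
tcp_rot: [-3.142, 0.0, 2.875]
ft_force: [-0.2, 0.1, -1.9]
opening: 0.185
[623.62334254 -11.5829321  150.66967927] [-0.20435489  0.0834167  -1.8724803 ] [ 0.07248277 -0.14417547  0.01486883]
```

```bash
python3 -m pendant '[[[0.1,0,0,0.001,0],[0.1,0,0,0.002,0],[0.1,0,0,0.003,0],[0.1,0,0,0.004,0],[0.1,0,0,0.005,0],[0.1,0,0,0.006,0],[0.1,0,0,0.006,0],[0.1,0,0,0.006,0]]]'
python3 - <<'E'
from h import *
s=env.state(); print(s['ft_force'],s['moment'])
E
```

```text
t: 11.8
eef_pos: [623.7, -11.6, 144.6]
tcp_rot: [-3.142, 0.0, 2.875]
ft_force: [0.5, 0.5, -1.3]
opening: 0.185
[ 0.4512336   0.50955798 -1.30781116] [ 0.08111339 -0.48174005  0.03545546]
```

```bash
python3 -m pendant '[[[0.1,0,0,0.002,0],[0.1,0,0,0.004,0],[0.1,0,0,0.006,0],[0.1,0,0,0.008,0],[0.1,0,0,0.01,0],[0.1,0,0,0.0115,0],[0.1,0,0,0.0125,0],[0.1,0,0,0.0125,0]]]'
python3 - <<'E'
from h import *
s=env.state(); print(s['ft_force'],s['moment'])
E
```

```text
t: 12.6
eef_pos: [623.6, -11.6, 131.9]
tcp_rot: [-3.142, -0.0, 2.875]
ft_force: [2.1, 0.1, -2.8]
opening: 0.183
[ 2.13801045  0.13414205 -2.8151531 ] [ 0.08420843 -0.64018296 -0.03605929]
```

```bash
python3 -m pendant '[[[0.6,0,0,0,0],[0.6,0,0,0,0],[0.6,0,0,0,0],[0.6,0,0,0,0],[0.6,0,0,0,0],[0.6,0,0,-0.02,0],[0.6,0,0,-0.05,0],[0.6,0,0,-0.08,0]]]'
python3 - <<'E'
from h import *
c=cam('scene'); W=cloud(c)
s=env.state(); print(s['eef_pos'],s['opening'],totool(588.5-s['eef_pos'][0],82.5-s['eef_pos'][1],0))
cv2.imwrite('pics/y2.png',cv2.resize(c['image'][210:310,270:390],None,fx=5,fy=5,interpolation=cv2.INTER_CUBIC))
E
```

```text
t: 13.4
eef_pos: [623.4, -11.6, 212.8]
tcp_rot: [-3.141, -0.001, 2.875]
ft_force: [0.1, -0.3, 0.5]
opening: 0.597
[625.07906562 -11.68658517 218.19551045] 0.6010273654575585 [60.05746826 81.25359153 -0.30860738]
```

View pics/y2.png

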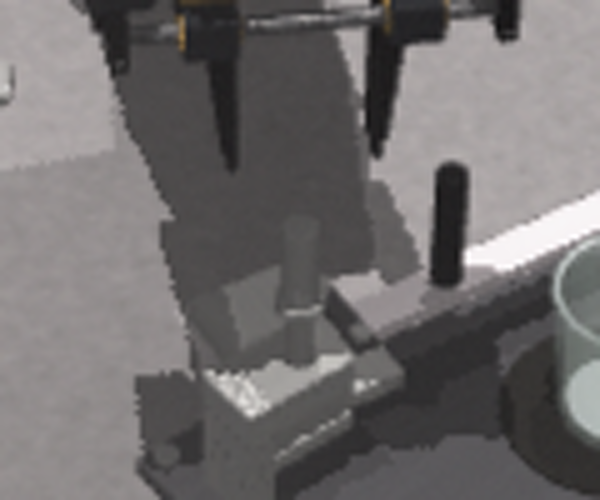

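The pin stands upright in the upper ear: knob at crop (302,245), flange at (302,312). Next I'll go back to the peg.

```bash
python3 -m pendant '[[[0.6,0.007,0.01,0,0.13],[0.6,0.017,0.024,0,0.27],[0.6,0.029,0.039,0,0.41],[0.6,0.041,0.055,0,0.55],[0.6,0.052,0.07,0,0.69],[0.6,0.0585,0.0795,0,0.83],[0.6,0.0585,0.0795,0,0.96],[0.6,0.0585,0.0795,0,1.03]]]'; python3 -m pendant '[[[0.6,0,0,0.03,0],[0.6,0,0,0.065,0],[0.6,0,0,0.1,0],[0.6,0,0,0.115,0],[0.27,0,0,0.115,0],[0.27,0,0,0.115,0],[0.27,0,0,0.115,0],[0.27,0,0,0.115,0]]]'
cat >> h.py <<'E'
def tcp():
    s=env.state(); p=s['eef_pos'][:2]-[565,201.5]; a=np.arctan2(p[1],p[0]); y=s['tcp_rot'][2]
    f=s['ft_force']; print('F tangent %.1f radial %.1f z %.1f'%(-f[0]*np.sin(a)+f[1]*np.cos(a),f[0]*np.cos(a)+f[1]*np.sin(a),f[2]),'r %.1f ang %.2f'%(np.hypot(*p),np.degrees(a)),'z %.1f yaw %.3f op %.3f'%(s['eef_pos'][2],y,s['opening']))
def pinz():
    # knob height in scene: highest depth points near the yoke
    d=cam('scene'); W=cloud(d); m=np.hypot(W[...,0]-626,W[...,1]+12)<16; z=W[...,2][m]; print('pin top ~ %.1f'%np.nanpercentile(z,98),m.sum())
    return d
E
python3 -c "
from h import *
tcp();pinz()"
```

```text
t: 14.25
eef_pos: [587.9, 81.0, 212.1]
tcp_rot: [3.142, 0.0, 1.841]
ft_force: [-0.6, 0.2, -1.0]
opening: 0.604
t: 15.05
eef_pos: [588.6, 80.5, 98.3]
tcp_rot: [3.14, 0.001, 1.845]
ft_force: [-0.8, -0.8, -0.0]
opening: 0.324
F tangent -0.9 radial 0.6 z -0.0 r 123.2 ang -78.98 z 98.3 yaw 1.845 op 0.324
pin top ~ 168.5 378
```

```bash
python3 -m pendant '[[[0.27,0,0.0015,0,0],[0.27,0,0.003,0,0],[0.27,0,0.0045,0,0],[0.27,0,0.006,0,0],[0.27,0,0.0075,0,0],[0.27,0,0.009,0,0],[0.27,0,0.0105,0,0],[0.27,0,0.012,0,0]]]'
python3 -c "
from h import *
tcp();pinz()"
```

```text
t: 15.9
eef_pos: [599.7, 83.7, 97.0]
tcp_rot: [-3.141, 0.0, 1.845]
ft_force: [-2.1, -4.4, 0.8]
opening: 0.27
F tangent -3.3 radial 3.6 z 0.8 r 122.8 ang -73.60 z 97.0 yaw 1.845 op 0.270
pin top ~ 168.4 367
```

```bash
python3 -m pendant '[[[0.27,0,0.0005,0,0],[0.27,0,0.001,0,0],[0.27,0,0.0015,0,0],[0.27,0,0.002,0,0],[0.27,0,0.0025,0,0],[0.27,0,0.003,0,0],[0.27,0,0.0035,0,0],[0.27,0,0.004,0,0]]]'
python3 -c "
from h import *
tcp();pinz()"
```

```text
t: 16.75
eef_pos: [603.6, 85.0, 97.1]
tcp_rot: [3.141, 0.0, 1.845]
ft_force: [-0.9, -2.7, -1.1]
opening: 0.27
F tangent -1.8 radial 2.3 z -1.1 r 122.7 ang -71.65 z 97.1 yaw 1.845 op 0.270
pin top ~ 166.9 359
```

```bash
python3 -m pendant '[[[0.27,0,0.0003,0,0],[0.27,0,0.0006,0,0],[0.27,0,0.0009,0,0],[0.27,0,0.0012,0,0],[0.27,0,0.0015,0,0],[0.27,0,0.0018,0,0],[0.27,0,0.0021,0,0],[0.27,0,0.0021,0,0]]]'
python3 -c "
from h import *
tcp();pinz()"
```

```text
t: 17.6
eef_pos: [605.6, 85.4, 97.1]
tcp_rot: [3.141, 0.0, 1.845]
ft_force: [-1.8, -1.6, -0.5]
opening: 0.269
F tangent -2.2 radial 0.9 z -0.5 r 123.0 ang -70.73 z 97.1 yaw 1.845 op 0.269
pin top ~ 166.8 353
```

```bash
python3 -m pendant '[[[0.27,0,0.0002,0,0],[0.27,0,0.0004,0,0],[0.27,0,0.0006,0,0],[0.27,0,0.0008,0,0],[0.27,0,0.001,0,0],[0.27,0,0.0012,0,0],[0.27,0,0.0014,0,0],[0.27,0,0.0014,0,0]]]'
python3 -c "
from h import *
tcp();pinz()"
```

```text
t: 18.45
eef_pos: [606.9, 85.8, 97.1]
tcp_rot: [3.141, 0.0, 1.845]
ft_force: [-0.3, -2.2, 0.4]
opening: 0.271
F tangent -1.1 radial 2.0 z 0.4 r 123.0 ang -70.08 z 97.1 yaw 1.845 op 0.271
pin top ~ 146.9 295
```

The pin dropped 20 mm, so it is through the eye and about 12 mm short of home. I'll release the peg, lift, and move over the pin with closed fingers.

```bash
python3 -m pendant '[[[0.6,0,0,0,0],[0.6,0,0,0,0],[0.6,0,0,0,0],[0.6,0,0,0,0],[0.6,0,0,-0.02,0],[0.6,0,0,-0.06,0],[0.6,0,0,-0.1,0],[0.6,0,0,-0.1,0]]]'
python3 - <<'E'
from h import *
pinz(); d=cam('top'); W=cloud(d); s=env.state(); print(s['eef_pos'],s['opening'],totool(623.8-s['eef_pos'][0],-11.6-s['eef_pos'][1],0))
E
```

```text
t: 19.3
eef_pos: [608.8, 86.0, 202.3]
tcp_rot: [3.133, 0.002, 1.845]
ft_force: [0.4, -0.7, 0.3]
opening: 0.598
pin top ~ 147.1 291
[606.97780293  85.84693745 197.78043359] 0.6026125868763441 [-9.83574628e+01 -1.02323257e+01  3.08604681e-02]
```

```bash
python3 -m pendant '[[[0,-0.02,-0.002,0,0],[0,-0.05,-0.005,0,0],[0,-0.08,-0.008,0,0],[0,-0.0984,-0.0102,0,0],[0,-0.0984,-0.0102,0,0],[0,-0.0984,-0.0102,0.02,0],[0,-0.0984,-0.0102,0.038,0],[0,-0.0984,-0.0102,0.046,0]]]'; python3 -c "
from h import *
s=env.state();print(s['eef_pos'],s['ft_force'],s['opening']);pinz()"
```

```text
t: 20.2
eef_pos: [622.8, -10.7, 149.1]
tcp_rot: [-3.139, -0.001, 1.846]
ft_force: [0.4, 0.4, 0.6]
opening: 0.017
[622.76340033 -10.67930174 149.1210018 ] [0.36893789 0.36281125 0.64932163] 0.0173833643608178
pin top ~ 465.1 770
```

```bash
python3 -m pendant '[[[0,0,0,0.001,0],[0,0,0,0.002,0],[0,0,0,0.003,0],[0,0,0,0.0035,0],[0,0,0,0.004,0],[0,0,0,0.0045,0],[0,0,0,0.005,0],[0,0,0,0.005,0]]]'; python3 -c "
from h import *
s=env.state();print(s['eef_pos'],s['ft_force'],s['moment'])"
```

```text
t: 21.05
eef_pos: [623.9, -11.7, 146.3]
tcp_rot: [3.141, 0.0, 1.845]
ft_force: [0.7, -0.7, 1.8]
opening: 0.005
[623.85301727 -11.74715657 146.3378054 ] [ 0.69216278 -0.67236489  1.83621799] [-0.00073801 -0.1386243  -0.01533764]
```

```bash
python3 -m pendant '[[[0,0,0,0.0005,0],[0,0,0,0.001,0],[0,0,0,0.0015,0],[0,0,0,0.002,0],[0,0,0,0.0025,0],[0,0,0,0.003,0],[0,0,0,0.0035,0],[0,0,0,0.004,0]]]'; python3 -c "
from h import *
s=env.state();print(s['eef_pos'],s['ft_force'],s['moment'])"
```

```text
t: 21.85
eef_pos: [623.9, -11.7, 142.7]
tcp_rot: [3.141, 0.0, 1.845]
ft_force: [-1.4, 0.5, 7.4]
opening: 0.004
[623.93714938 -11.70669988 142.70731975] [-1.42288041  0.52786499  7.35881455] [0.03096296 0.08245893 0.01858702]
```

```bash
python3 -m pendant '[[[0,0,0,0.001,0],[0,0,0,0.002,0],[0,0,0,0.003,0],[0,0,0,0.004,0],[0,0,0,0.0045,0],[0,0,0,0.005,0],[0,0,0,0.0055,0],[0,0,0,0.006,0]]]'; python3 -c "
from h import *
s=env.state();print(s['eef_pos'],s['ft_force'],s['moment'])"
```

```text
t: 22.65
eef_pos: [623.8, -11.7, 136.6]
tcp_rot: [3.141, 0.0, 1.845]
ft_force: [-1.3, -0.5, 6.3]
opening: 0.004
[623.7922642  -11.69955679 136.62693419] [-1.26999171 -0.48121882  6.32198955] [0.00099294 0.14353783 0.0113867 ]
```

```bash
python3 -m pendant '[[[0,0,0,0.0002,0],[0,0,0,0.0004,0],[0,0,0,0.0006,0],[0,0,0,0.0008,0],[0,0,0,0.001,0],[0,0,0,0.0012,0],[0,0,0,0.0014,0],[0,0,0,0.0016,0]]]'; python3 -c "
from h import *
s=env.state();print(s['eef_pos'],s['ft_force'],s['moment'])"
```

```text
t: 23.45
eef_pos: [623.9, -11.7, 135.8]
tcp_rot: [3.141, 0.001, 1.845]
ft_force: [-3.9, 0.5, 14.5]
opening: 0.004
[623.85516916 -11.69681515 135.75145496] [-3.85096438  0.54120028 14.49107031] [-0.00545232  0.67138005 -0.01592031]
```

```bash
python3 -m pendant '[[[0,0,0,0.0001,0],[0,0,0,0.0002,0],[0,0,0,0.0003,0],[0,0,0,0.0003,0],[0,0,0,0.0003,0],[0,0,0,0.0003,0],[0,0,0,0.0003,0],[0,0,0,0.0003,0]]]'; python3 -c "
from h import *
s=env.state();print(s['eef_pos'],s['ft_force'],s['moment'])"
```

```text
t: 24.25
eef_pos: [623.9, -11.7, 135.7]
tcp_rot: [3.14, 0.001, 1.845]
ft_force: [-4.5, -0.4, 15.7]
opening: 0.003
[623.87369452 -11.71548139 135.74971661] [-4.47728867 -0.41819691 15.65612994] [ 0.02320631  0.74552836 -0.01918111]
```

```bash
python3 -m pendant '[[[0,0,0,-0.01,0],[0,0,0,-0.04,0],[0,0,0,-0.08,0],[0,0,0,-0.1,0],[0,-0.03,0,-0.1,0],[0,-0.07,0,-0.1,0],[0,-0.11,0,-0.1,0],[0,-0.12,0,-0.1,0]]]'
python3 - <<'E'
from h import *
s=env.state();print(s['eef_pos'],s['ft_force'])
d=pinz(); a=cv2.resize(d['image'][230:310,290:370],None,fx=7,fy=7,interpolation=cv2.INTER_CUBIC); cv2.imwrite('pics/f1.png',a)
for z in(86,91,135): print(z,[round(float(v),1) for v in (np.array(proj(d,[623.9,-11.7,z]))-[290,230]+.5)*7])
E
```

```text
t: 25.05
eef_pos: [656.7, -130.6, 233.9]
tcp_rot: [-3.141, 0.001, 1.843]
ft_force: [-0.2, 0.0, -0.1]
opening: 0.001
[ 656.69405253 -130.554045    233.90932917] [-0.22638835  0.00118908 -0.06764241]
pin top ~ 136.5 261
86 [280.0, 352.1]
91 [280.2, 341.5]
135 [281.6, 246.0]
```

View pics/f1.png

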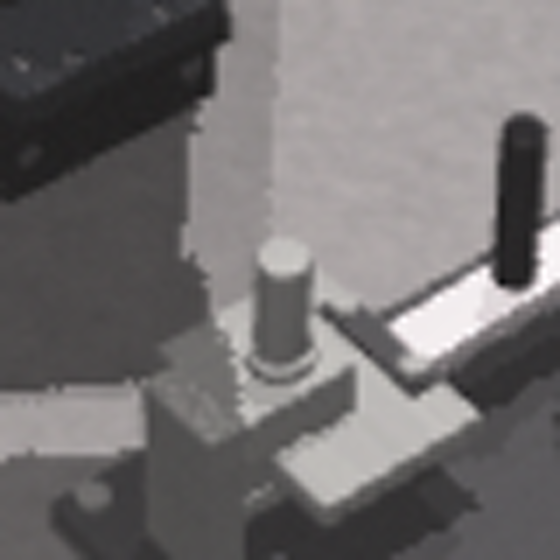

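The flange appears to be on the ear. The top of the knob is at crop (285,253), with the flange resting at (283,372). The press stalled at 135.75 mm against 135 expected, so I'll check knob-top height minus ear-top height using averaged depth.

Run:
```python
from h import *
for n in('scene','top'):
    Ws=[];
    for _ in range(8): c=cam(n); Ws.append(cloud(c))
    W=np.nanmedian(Ws,0)
    def patch(p,r):
        u,v=proj(c,p); yy,xx=np.mgrid[:480,:640]; m=np.hypot(xx-u,yy-v)<=r; return np.round([np.nanmedian(W[m],0)[2],np.nanstd(W[m][:,2]),m.sum()],2)
    xs=np.array([.966,.26]);ys=np.array([-.26,.966]); h=np.array([623.6,-11.7])
    print(n,'knob',patch([*h,135],2.2),'ear -y',patch([*(h-16*ys),86],1.5),patch([*(h-16*ys+9*xs),86],1.5),patch([*(h-16*ys-9*xs),86],1.5),'tab',patch([*(h+24*xs),63],1.5),'bar',patch([565+57.3*.35,201.5-212.9*.35,63],1.5))
```

```text
scene knob [134.74  55.48  14.  ] ear -y [85.33  0.65  8.  ] [85.96  0.55  7.  ] [86.26  0.23  4.  ] tab [62.29  0.6   7.  ] bar [63.65  0.63  7.  ]
top knob [134.36   0.98  16.  ] ear -y [85.82  1.06  7.  ] [84.97  0.59  7.  ] [84.29  1.1   7.  ] tab [133.36  35.06   8.  ] bar [62.23  1.24  7.  ]
```

```bash
python3 -c "
from h import *
print(env.job_done(), env.state()['t'])"
```

```text
the job is handed in; nothing more can be done
the job is handed in; nothing more can be done
```

The beaker is locked in: the bar is shut, the long pin is through both ears and the tab eye with its flange on the upper ear, and the job is handed in. It took about 26 s of the 72 s allowed.

- **Swing:** I swung the bar in by its peg, loosely caged between the fingers, until the tab lay between the ears.
- **Feel for the eye:** I stood the long pin in the upper ear on solid tab, then nudged the bar in small steps at about 1–3 N. The pin dropped 20 mm into the eye.
- **Press home:** I pressed the knob with closed fingers. The readings were about 7 N past the spring balls and at most 15.7 N at the end, where it stopped solid. I then lifted clear.

**Last checks:**
- **Height of the pin:** averaged depth put the knob top 48.9 mm (scene camera) and 49.3 mm (top camera) above the ear; 49 mm is home.
- **Released state:** the scene picture shows the flange on the ear and the gripper clear, and the wrist force reads about zero.
- **One disagreement:** during the press the fingertip reading stalled at 135.75 mm instead of 135.0 mm. I put this down to tool calibration, because the depth readings and the hard stop both say home.
- **Not rechecked:** I did not take a closing look at the short pin or the other items. I saw no contact with them.

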